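# Nudge the burner caps home on a gas hob

## Robot

A 7-joint arm with a two-finger parallel gripper is mounted at the origin on the work surface. World frame = base frame: x ahead of the robot, y to its left, z up, the work surface at z = 0. Lengths are in mm, angles in rad, forces in N, time in s.
With the tool pointing down it reaches from about 400 to 900 mm from the base axis. Payload 5.6 kg.
Tool frame: the origin (TCP) lies at the very end of the fingers, on their centre line; the grasp point (between the pads) lies 19 mm behind it; y points along the fingers, z is the direction in which the jaws open and shut, and the axes are right-handed (so a half turn about y gives the same grasp; the last joint's range is limited). The gripper opens to 92 mm and grips with 3 to 60 N. Pads are 20 mm wide; open, the fingers measure 128 mm over their backs; the gripper's body (75 mm by 189 mm) begins 69 mm behind the grasp point.
Start: joints at [1.103, 0.468, -0.012, 1.603, 0.006, 1.071, -0.056], TCP at [267.851, -592.254, 214.592] pointing down, gripper open.
Joint ranges: [-2.53, 2.53], [-0.31, 2.02], [-1.57, 1.55], [0.28, 2.44], [-1.29, 4.43], [0.15, 1.84], [-2.92, 2.92]. Speed limits (rad/s): [2.57, 2.57, 3.14, 3.14, 3.14, 3.14, 3.14].

## Interface

Orientations are given as a rotation vector (axis times angle).
In Python, from bench import robot, effector, planner, viewer, job gives the robot as it stands. Calls block until the motion is done:
- robot.reach(position, orientation): joint-space move of the TCP to a pose.
- robot.servo_line(position, speed=150, rot=None, f_stop=None): straight line of the TCP; rot=None keeps the orientation; speed is the mean speed in mm/s. With f_stop (N) it stops when the force on the tool has changed by that much, and returns True; else False.
- robot.move_joints(angles): joint-space move.
- effector.move_gripper(opening): finger opening in mm; the grip force is fixed at half the most; returns when the fingers have stopped.
- robot.wait(seconds).
- planner.inverse_kinematics(position, orientation): joint angles nearest the present ones, or None.
- viewer.snapshot(name): name is "scene" or "side" or "wrist"; returns a dict with "pixels" (400x640x3 uint8, blue, green, red), "fx", "fy", "cx", "cy" (pixels), "xyz" and "attitude" of the camera in the world; the wrist camera has in their place "mount" (4x4, takes a point from camera to tool coordinates, whose origin is the TCP and whose axes are the tool frame's). Camera axes: x right, y down, z forward; pixel columns grow to the right and rows downward; lengths in mm; the calibration is good to about 2 mm. A picture is of the moment at which its call begins: read the wrist's pose just before it. There is no depth.
A pose or a line that the arm cannot do raises robot.MotionError and nothing moves.
- job.close_job(): hands the job in, once; it reports no verdict.
Readings, each from a call of its own:
- robot.current_time_s(): time.
- robot.current_qpos(): joint angles.
- robot.current_joint_vel(): joint speeds.
- robot.current_effort(): joint torques, N m.
- robot.current_eef_pos(): TCP position.
- robot.current_tcp_rot(): TCP orientation.
- robot.current_ft_force(): force on the tool from outside, world axes, zero at the start.
- robot.current_wrist_torque(): the same for the moment, N m.
- robot.current_gripper_width(): finger opening in mm.
Only numpy, scipy, OpenCV 4.12 (cv2) and the standard library are available. Lean on these libraries where they do the work, as an engineer would, in place of code of your own. Each camera call takes 0.05 s, during which the arm holds its last target.

## Task

The hob has just been cleaned and both black burner caps were left lying askew on their burners. With a fingertip or the outside of the closed fingers, gently nudge each cap sideways across its burner until it drops into its seat and lies level. Do not pick a cap up or knock it off its burner, leave the control knobs at off, and leave the salt shaker, the bottle and the mug where they stand.

Things in the scene. Friction and masses are not known exactly. Their poses are not given: they have to be found in the camera images.
- big_cap_top (a point): Centre of the top of the bigger burner cap, z up: a loose matt-black disc, 0.22 to 0.42 kg, 12 mm high. Brim 116 mm across, its edge 2 to 7 mm below this point; under it a flat spigot 86 mm across, 5 mm deep (underside 12 mm below this point). Starts flat on its spigot, 17 to 28 mm off its own burner's centre. Unseated, the point is 12 mm above the burner's rim; seated, 7 mm.
- big_burner_seat (a point): Centre of the bigger burner's mouth, level with its flat top rim, z up: a fixed aluminium crown 106 mm across, mouth 89 mm across and 13 mm deep, rim 24 mm above the hob's top. A cap slid over it dips at the leading side 11 to 12 mm off centre, drops in at 1 to 2 mm; then its brim rests on the rim and the mouth's wall stops it. A spark pin beside the crown ends 8 mm below the rim.
- small_cap_top (a point): Centre of the top of the smaller burner cap, z up: a loose matt-black disc, 0.16 to 0.26 kg, 12 mm high. Brim 93 mm across, its edge 2 to 7 mm below this point; under it a flat spigot 67 mm across, 5 mm deep (underside 12 mm below this point). Starts flat on its spigot, 15 to 23 mm off its own burner's centre. Unseated, the point is 12 mm above the burner's rim; seated, 7 mm.
- small_burner_seat (a point): Centre of the smaller burner's mouth, level with its flat top rim, z up: a fixed aluminium crown 84 mm across, mouth 70 mm across and 13 mm deep, rim 24 mm above the hob's top. A cap slid over it dips at the leading side 11 to 12 mm off centre, drops in at 1 to 2 mm; then its brim rests on the rim and the mouth's wall stops it. A spark pin beside the crown ends 8 mm below the rim.
- hob_mid (a point): Centre of the hob's steel top, 75 mm above the worktop: a fixed two-burner table-top gas hob, 340 mm deep (x) by 620 mm wide (y). The burners stand 160 mm to either side of this point (y) and 20 mm beyond it (x); which one is left varies. x points to the back, away from the knobs at the front edge.
- knob_left (a joint): Black control knob (38 mm across, 44 mm high) standing on the hob's top, 125 mm in front of its centre and 60 mm to its +y side: 0 is off, grows as it is turned, rad. To be left at off.
- knob_right (a joint): Black control knob (38 mm across, 44 mm high) standing on the hob's top, 125 mm in front of its centre and 60 mm to its -y side: 0 is off, grows as it is turned, rad. To be left at off.
- shaker_mid (a point): Middle, 32 mm up, of a loose salt shaker (40 mm across, 65 mm high) standing on the hob near its back edge, between the burners. A bystander.
- soap_mid (a point): Middle, 95 mm up, of a loose green bottle of washing-up liquid (60 mm across, 190 mm high) on the worktop beside the right (-y) end of the hob. A bystander.
- mug_mid (a point): Middle, 45 mm up, of a loose blue mug (80 mm across, 90 mm high, one handle) on the worktop beside the left (+y) end of the hob. A bystander. (Two black pan supports, 224 mm square and 40 mm high, lie farther out on either side.)
Things that resemble listed ones, but are neither listed nor needed, are in the scene too. Leave any blue, turquoise or yellow look-alike of the part that bears big_cap_top alone.

How it is judged:
By the outcome, as a careful person would: the job done as asked, in the order asked, and still so for the second after the job is handed in, with the robot touching nothing.
It also fails if it takes over 45 s, if anything falls off the work surface, if the arm or the gripper's body presses on something with over 40 N, if the wrist force passes 120 N, or if a joint passes its speed limit or range.

## Working session

There is one attempt and no reset: what is moved stays moved. The work goes in short steps, each a Python script; the robot and the scene stay as the last script left them, time stands still between calls to the robot, and variables do not carry over. Pictures are saved under pics/ and viewed, and the job is handed in when it is done.

```bash
ls; mkdir -p pics
python3 - <<'E'
from bench import robot, effector, planner, viewer, job
import cv2,numpy as np
for n in ["scene","side","wrist"]:
    s=viewer.snapshot(n); cv2.imwrite(f"pics/{n}0.png",s["pixels"])
    print(n,{k:v for k,v in s.items() if k!="pixels"})
print(robot.current_time_s(),robot.current_eef_pos(),robot.current_tcp_rot(),robot.current_gripper_width())
E
```

```text
pics
scene {'fx': 396.40693971409826, 'fy': 396.40693971409826, 'cx': 320.9305804241987, 'cy': 197.4556177127426, 'xyz': array([1326.00243261, -343.32736635, 1115.77014414]), 'attitude': array([-2.11056552, -1.35560618,  0.5018363 ])}
side {'fx': 381.94073577248656, 'fy': 381.94073577248656, 'cx': 314.1964521644077, 'cy': 202.70392651891973, 'xyz': array([ 84.94663899, 752.7881808 , 691.45591475]), 'attitude': array([-0.69626722,  2.5048671 , -1.28716574])}
wrist {'fx': 321.0539069743007, 'fy': 321.0539069743007, 'cx': 322.1613410063068, 'cy': 199.76381577762317, 'mount': array([[ 4.32001350e-04,  9.63053553e-01,  2.69309612e-01,
        -7.64972313e+01],
       [-1.28466939e-03, -2.69308881e-01,  9.63052998e-01,
        -1.69285381e+02],
       [ 9.99999081e-01, -7.62014012e-04,  1.12086362e-03,
         7.49782929e-01],
       [ 0.00000000e+00,  0.00000000e+00,  0.00000000e+00,
         1.00000000e+00]])}
0.15 [ 267.61975254 -591.88226832  213.85784152] [-0.42883142  1.98840166 -1.98581201] 91.902032031941
```

View pics/scene0.png

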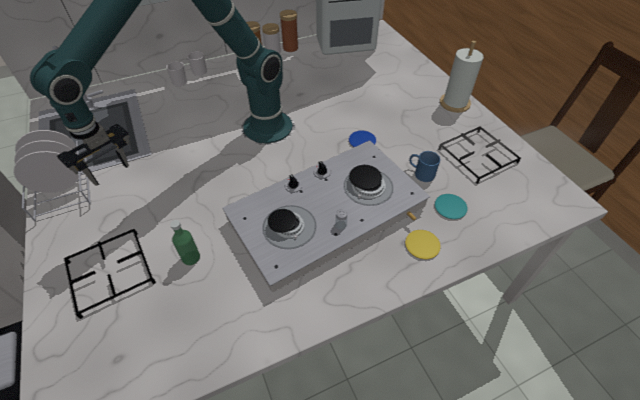

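View pics/side0.png

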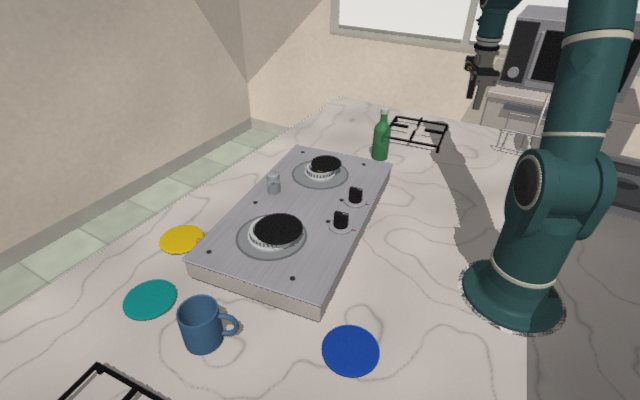

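View pics/wrist0.png

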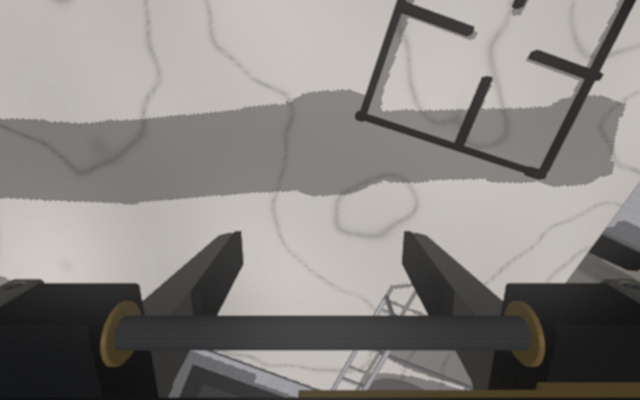

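Candidates for the big cap: the black disc at scene (366,180), the black disc at (285,222), and the blue (362,138), turquoise (450,207) and yellow (423,244) discs on the worktop. The caps are the two black discs on the burners. The one at (366,180) looks bigger, so I'll check that in a close crop.

```bash
cat > h.py <<'E'
import cv2,numpy as np
from scipy.spatial.transform import Rotation as R
def pose(s,eef=None,rot=None):
    if "mount" in s:
        T=np.eye(4);T[:3,:3]=R.from_rotvec(rot).as_matrix();T[:3,3]=eef
        T=T@s["mount"];return T[:3,:3],T[:3,3]
    return R.from_rotvec(s["attitude"]).as_matrix(),np.array(s["xyz"])
def ray(s,P,uv,z):
    Rm,o=P; uv=np.atleast_2d(np.asarray(uv,float))
    d=np.c_[(uv[:,0]-s["cx"])/s["fx"],(uv[:,1]-s["cy"])/s["fy"],np.ones(len(uv))]@Rm.T
    return o+d*((z-o[2])/d[:,2])[:,None]
def proj(s,P,X):
    Rm,o=P; c=(np.atleast_2d(X)-o)@Rm
    return np.c_[c[:,0]/c[:,2]*s["fx"]+s["cx"],c[:,1]/c[:,2]*s["fy"]+s["cy"]]
E
python3 - <<'E'
from bench import viewer
from h import *
s=viewer.snapshot("scene");P=pose(s);im=s["pixels"]
cv2.imwrite("pics/crop1.png",cv2.resize(im[130:290,215:435],None,fx=3.6,fy=3.6,interpolation=cv2.INTER_CUBIC))
print(ray(s,P,[[366,180],[285,222]],111))
# hob screws / plane 75: rough
print(ray(s,P,[[375,157],[412,195],[245,219],[277,266]],75))
g=cv2.cvtColor(im,cv2.COLOR_BGR2GRAY)
m=(g<50).astype(np.uint8)
c,_=cv2.findContours(m[140:260,240:410],cv2.RETR_EXTERNAL,cv2.CHAIN_APPROX_NONE)
for k in c:
    if cv2.contourArea(k)>200:
        pts=k[:,0]+[240,140]; w=ray(s,P,pts,107)[:,:2].astype(np.float32)
        print(cv2.boundingRect(k),cv2.minEnclosingCircle(w))
t=viewer.snapshot("side");P=pose(t)
print(ray(t,P,[[277,231],[325,164]],111))
cv2.imwrite("pics/crop2.png",cv2.resize(t["pixels"][130:310,180:400],None,fx=3.3,fy=3.3,interpolation=cv2.INTER_CUBIC))
E
```

```text
[[ 544.77448127  177.22783491  111.        ]
 [ 596.36639797 -141.30126592  111.        ]]
[[ 427.59278328  283.05762009   75.        ]
 [ 644.9988994   306.072066     75.        ]
 [ 503.76544635 -249.2693708    75.        ]
 [ 713.68722704 -215.18441166   75.        ]]
(28, 69, 31, 24) ((583.4022216796875, -143.4720001220703), 49.684593200683594)
(109, 25, 33, 26) ((529.5706787109375, 185.25003051757812), 61.77269744873047)
[[ 514.80918762  201.85834029  111.        ]
 [ 574.22519051 -131.788475    111.        ]]
```

View pics/crop1.png

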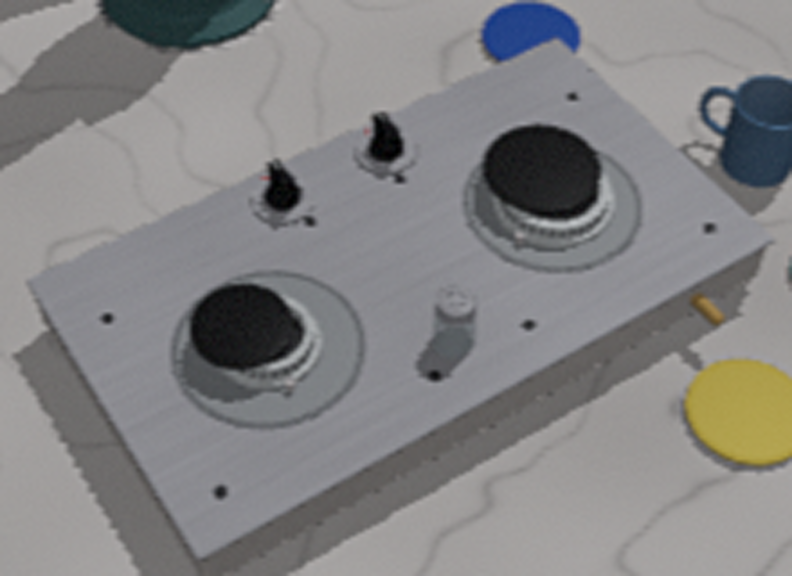

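View pics/crop2.png

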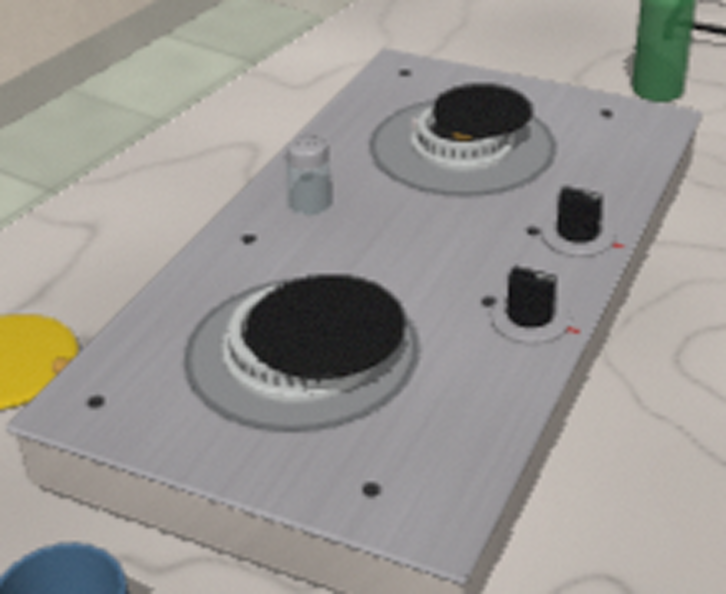

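The crops confirm it. The big cap is on the left (+y) burner at scene (366,180) and the small cap is on the right one at (285,222). Both are shifted toward the front. I'll close the gripper and look from above with the wrist camera.

```bash
cat >> h.py <<'E'
def orient(a):  # tool x (world yaw a), tool y down
    x=np.array([np.cos(a),np.sin(a),0]);y=np.array([0,0,-1.]);z=np.cross(x,y)
    return R.from_matrix(np.c_[x,y,z]).as_rotvec()
E
python3 - <<'E'
from bench import robot,effector,viewer,planner
from h import *
import pickle
x0=R.from_rotvec(robot.current_tcp_rot()).as_matrix(); print("tool x",x0[:,0],"z",x0[:,2])
effector.move_gripper(0)
for n,c in [("small",(580,-140)),("big",(530,190))]:
    for a in np.deg2rad([180+7,7]):
        x=np.array([np.cos(a),np.sin(a)])
        p=np.r_[np.array(c)+50*x,270]
        q=planner.inverse_kinematics(p,orient(a)); print(n,a,p,q)
E
```

```text
tool x [-9.11123707e-01 -4.12132973e-01  6.16815521e-05] z [ 4.12132819e-01 -9.11123478e-01 -7.39142119e-04]
small 3.263765701229396 [ 530.37269242 -146.09346717  270.        ] [ 0.40538907  0.26078393 -0.23617754  1.77576538  0.06731159  1.11287136
 -1.30149954]
small 0.12217304763960307 [ 629.62730758 -133.90653283  270.        ] [ 0.6536389   0.51749965 -0.71353029  1.52372093  0.35048376  1.2316131
  1.58057739]
big 3.263765701229396 [480.37269242 183.90653283 270.        ] [ 0.2975707   0.30264564 -0.86691069  1.82619234  0.25409772  1.12875946
 -2.10558195]
big 0.12217304763960307 [579.62730758 196.09346717 270.        ] [ 0.31937625  0.56419515 -1.00794774  1.59426559  0.49483559  1.26076831
  0.9197311 ]
```

Run:
```python
from bench import robot,effector,viewer,planner
from h import *
import pickle
a=np.deg2rad(187);x=np.array([np.cos(a),np.sin(a)])
out={}
for n,c in [("small",(580,-140)),("big",(530,190))]:
    robot.reach(np.r_[np.array(c)+50*x,290],orient(a))
    robot.wait(0.2)
    e,r=robot.current_eef_pos(),robot.current_tcp_rot()
    s=viewer.snapshot("wrist"); out[n]=(s,e,r)
    cv2.imwrite(f"pics/w_{n}1.png",s["pixels"])
    print(e,robot.current_time_s(),robot.current_gripper_width())
pickle.dump(out,open("w1.pkl","wb"))
```

```text
[ 530.18143565 -146.89971457  289.83019225] 3.7417 0.45648792098592356
[480.87103089 182.73052467 289.87441027] 5.2583 0.49134648990885027
```

View pics/w_small1.png

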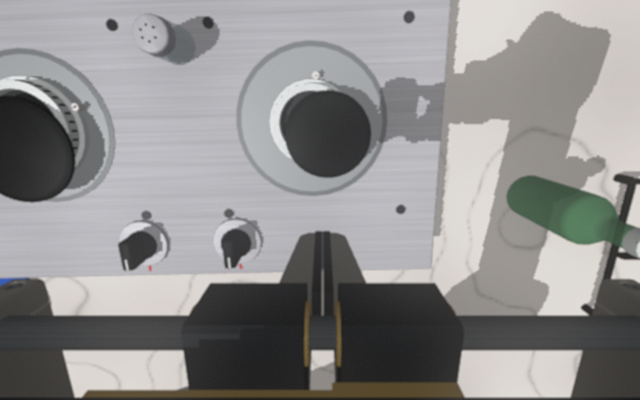

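View pics/w_big1.png

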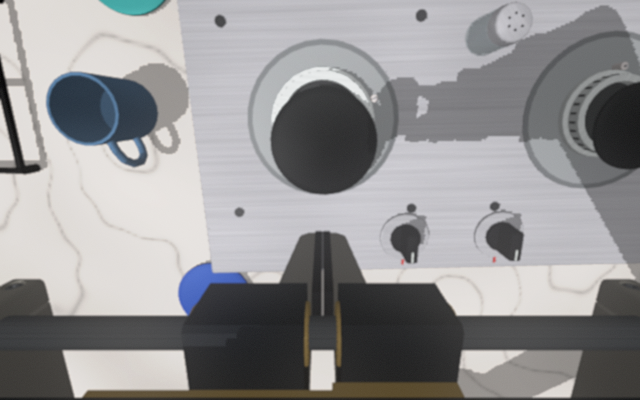

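```bash
cat >> h.py <<'E'
from scipy.optimize import least_squares
def circ(w):
    f=lambda p:np.hypot(w[:,0]-p[0],w[:,1]-p[1])-p[2]
    r=least_squares(f,[*w.mean(0),60],loss="soft_l1",f_scale=1.0).x
    return r,np.median(abs(f(r)))
def cap(s,P,c0,z,thr=48):
    g=cv2.GaussianBlur(cv2.cvtColor(s["pixels"],cv2.COLOR_BGR2GRAY),(3,3),0)
    m=(g<thr).astype(np.uint8); m[225:]=0
    cs,_=cv2.findContours(m,cv2.RETR_EXTERNAL,cv2.CHAIN_APPROX_NONE)
    uv=proj(s,P,[[*c0,z]])[0]
    cs=[k for k in cs if cv2.contourArea(k)>1500]
    k=min(cs,key=lambda k:np.linalg.norm(k[:,0].mean(0)-uv))
    pts=k[:,0]; w=ray(s,P,pts,z)[:,:2]
    r,e=circ(w); return r,e,pts
def ring(s,P,c0,z=75,r0=75,r1=105):
    g=cv2.cvtColor(s["pixels"],cv2.COLOR_BGR2GRAY).astype(np.float32)
    g=cv2.GaussianBlur(g,(3,3),0)
    rr=np.arange(r0,r1,0.5);W=[]
    for t in np.linspace(0,2*np.pi,180,endpoint=False):
        X=np.c_[c0[0]+rr*np.cos(t),c0[1]+rr*np.sin(t),np.full(len(rr),z)]
        uv=proj(s,P,X).astype(np.float32)
        if uv.min()<2 or uv[:,1].max()>225 or uv[:,0].max()>637: continue
        v=cv2.remap(g,uv[:,:1],uv[:,1:],cv2.INTER_LINEAR)[:,0]
        d=v-0.5*(np.roll(v,8)+np.roll(v,-8)); d[:8]=0;d[-8:]=0
        i=d.argmin()
        if d[i]<-8: W.append(X[i,:2])
    W=np.array(W); r,e=circ(W); return r,e,len(W)
E
python3 - <<'E'
from h import *
import pickle
D=pickle.load(open("w1.pkl","rb"))
for n,(s,e,r) in D.items():
    P=pose(s,e,r)
    guess=[[311,118],[323,116]][n=="big"]
    c0=ray(s,P,guess,75)[0,:2]
    rg=ring(s,P,c0); rg=ring(s,P,rg[0][:2],75,rg[0][2]-12,rg[0][2]+12)
    cp=cap(s,P,c0,107)
    print(n,"guess",c0,"ring",rg,"cap",cp[:2],"off",cp[0][:2]-rg[0][:2],np.hypot(*(cp[0][:2]-rg[0][:2])))
    im=s["pixels"].copy()
    t=np.linspace(0,6.28,100)
    for (x,y,q),z,col in [(rg[0],75,(0,255,0)),(cp[0],107,(0,0,255)),((*rg[0][:2],[42,53][n=="big"]),99,(255,0,255))]:
        uv=proj(s,P,np.c_[x+q*np.cos(t),y+q*np.sin(t),0*t+z]); cv2.polylines(im,[uv.round().astype(int)],True,col,1)
    cv2.imwrite(f"pics/ov_{n}.png",cv2.resize(im[20:220,200:440],None,fx=3,fy=3,interpolation=cv2.INTER_CUBIC))
E
```

```text
small guess [ 596.06986179 -126.85637644] ring (array([ 590.93803152, -127.86615792,   84.86098284]), np.float64(0.04335575352771315), 180) cap (array([524.45971323, 174.99137017,  50.27401861]), np.float64(5.364047515779621)) off [-66.47831829 302.85752809] 310.06781374829586
big guess [550.6913634  189.12168542] ring (array([545.20981926, 188.88412203,  84.53820876]), np.float64(0.4566918555749382), 180) cap (array([ 580.86747769, -126.0117771 ,   37.63353265]), np.float64(5.763403373738257)) off [  35.65765843 -314.89589912] 316.90833988573917
```

The rings are 320.0 mm apart, as specified. The cap contour picked the wrong blob, so I'll check the grey levels.

Run:
```python
from h import *
import pickle
D=pickle.load(open("w1.pkl","rb"))
for n,c in [("small",(590.94,-127.87)),("big",(545.2,188.9))]:
    s,e,r=D[n];P=pose(s,e,r);g=cv2.cvtColor(s["pixels"],cv2.COLOR_BGR2GRAY)
    uv=[327,133] if n=="small" else [324,137]
    print(g[uv[1],uv[0]-80:uv[0]+80:4], g[uv[1]-80:uv[1]+80:4,uv[0]])
    for thr in (60,70,80):
        m=(g<thr).astype(np.uint8);m[225:]=0
        cs,_=cv2.findContours(m,cv2.RETR_EXTERNAL,cv2.CHAIN_APPROX_NONE)
        print(thr,[(cv2.boundingRect(k),cv2.contourArea(k)) for k in cs if cv2.contourArea(k)>1500])
```

```text
[183 182 180 180 181 179 209 227 226  67  68  67  65  64  61  59  59  56
  54  53  52  50  51  51  49  50  49  49  51  48  47  91 112 113  92 125
 128 128 128 128] [173 170 171 170 170 170 169 147 161 161  53  55  56  56  55  54  54  54
  53  53  52  53  52  53  52  54  54  56  55  55  53 108 167 166 153 138
 185 180 184 186]
60 [((291, 92, 79, 84), 4282.0), ((0, 92, 76, 109), 6425.0)]
70 [((282, 91, 89, 86), 5693.0), ((0, 91, 77, 110), 6510.5)]
80 [((281, 91, 90, 86), 5963.5), ((0, 91, 78, 111), 6571.5)]
[197 197 153 186 186 186 186  67  72  71  66  63  63  60  61  58  57  54
  52  52  51  51  50  49  50  47  48  49  49  52  52  48  45  67 117 118
 116  98 165 197] [178 177 173 233 232 233  87  65  59  61  61  57  57  56  55  53  55  53
  53  50  51  51  49  52  50  51  52  52  53  54  55  56  57  57  76 200
 199 204 202 203]
60 [((277, 86, 99, 107), 6094.5), ((586, 83, 54, 86), 3693.0), ((50, 77, 54, 48), 1964.5)]
70 [((272, 84, 105, 109), 8410.5), ((586, 82, 54, 88), 3737.0), ((95, 76, 62, 66), 2000.0), ((50, 76, 61, 65), 2800.0)]
80 [((585, 82, 55, 88), 3790.0), ((272, 82, 105, 112), 8867.5), ((94, 76, 63, 69), 2096.0), ((49, 76, 62, 66), 2928.5)]
```

```bash
cat > m.py <<'E'
from h import *
def measure(s,e,r,n,c0,tag,z=107):
    P=pose(s,e,r)
    rg=ring(s,P,c0); rg=ring(s,P,rg[0][:2],75,rg[0][2]-12,rg[0][2]+12)
    cp=cap(s,P,c0,z,85)
    o=cp[0][:2]-rg[0][:2]
    print(n,"ring",rg,"cap",cp[:2],"off",o,np.hypot(*o))
    im=s["pixels"].copy();t=np.linspace(0,6.28,100)
    for (x,y,q),zz,col in [(rg[0],75,(0,255,0)),(cp[0],z,(0,0,255)),((*rg[0][:2],[42,53][n=="big"]),99,(255,0,255))]:
        uv=proj(s,P,np.c_[x+q*np.cos(t),y+q*np.sin(t),0*t+zz]); cv2.polylines(im,[uv.round().astype(int)],True,col,1)
    u=proj(s,P,[[*rg[0][:2],99]])[0].astype(int); y0=max(u[1]-100,0);x0=max(u[0]-120,0)
    cv2.imwrite(f"pics/{tag}_{n}.png",cv2.resize(im[y0:y0+200,x0:x0+240],None,fx=2.5,fy=2.5,interpolation=cv2.INTER_CUBIC))
    return rg[0],cp[0]
C0={"small":(590.94,-127.87),"big":(545.2,188.9)}
E
python3 - <<'E'
from m import *
import pickle
D=pickle.load(open("w1.pkl","rb"))
for n in D: measure(*D[n],n,C0[n],"ov")
E
cd pics; python3 -c "
import cv2,numpy as np
a,b=cv2.imread('ov_small.png'),cv2.imread('ov_big.png')
cv2.imwrite('ov2.png',cv2.resize(np.hstack([a,b]),None,fx=.66,fy=.66))"
```

```text
small ring (array([ 590.92783225, -127.87637006,   84.85738392]), np.float64(0.048137249074137856), 180) cap (array([ 582.36953403, -146.56326807,   46.12012542]), np.float64(0.8790975306883908)) off [ -8.55829822 -18.686898  ] 20.55345774747495
big ring (array([545.15775552, 188.85622452,  84.58593295]), np.float64(0.250229691483419), 180) cap (array([524.90231878, 185.0876111 ,  56.92058049]), np.float64(0.6593092165627823)) off [-20.25543673  -3.76861342] 20.603037746719785
```

View pics/ov2.png

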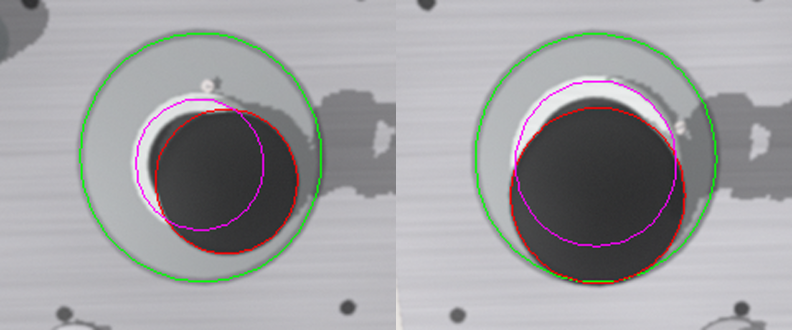

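```bash
cat >> m.py <<'E'
def circR(w,Rf,c0):
    f=lambda p:np.hypot(w[:,0]-p[0],w[:,1]-p[1])-Rf
    r=least_squares(f,c0,loss="soft_l1",f_scale=0.5).x
    return r,f(r)
def edge(s,P,c,z,r0,r1,sign,angs,thr=15):
    """outermost strong radial gradient of given sign (+1 brighter outward)"""
    g=cv2.GaussianBlur(cv2.cvtColor(s["pixels"],cv2.COLOR_BGR2GRAY).astype(np.float32),(3,3),0)
    rr=np.arange(r0,r1,0.4);W=[]
    for t in angs:
        X=np.c_[c[0]+rr*np.cos(t),c[1]+rr*np.sin(t),np.full(len(rr),z)]
        uv=proj(s,P,X).astype(np.float32)
        v=cv2.remap(g,uv[:,:1],uv[:,1:],cv2.INTER_LINEAR)[:,0]
        d=sign*(v[4:]-v[:-4]);i=d.argmax()
        if d[i]>thr: W.append(X[i+2,:2])
    return np.array(W)
E
python3 - <<'E'
from m import *
import pickle
D=pickle.load(open("w1.pkl","rb"))
cfg={"small":(42,46.5,np.arctan2(-18.7,-8.6),(582.4,-146.6)),"big":(53,58,np.arctan2(-3.8,-20.3),(524.9,185.1))}
for n,(s,e,r) in D.items():
    P=pose(s,e,r);rc,rb,a,cc=cfg[n];c=np.array(C0[n])
    A=a+np.pi+np.linspace(-1.3,1.3,80)
    W=edge(s,P,c,99,rc-8,rc+10,-1,A,25); print(n,len(W),"crown free",circ(W)); cr,f=circR(W,rc,c); print(" crown fixed",cr,np.median(abs(f)))
    A=a+np.linspace(-1.7,1.7,120)
    for z in (104,107,109):
        W=edge(s,P,cc,z,rb-8,rb+8,1,A,15); cf,_=circ(W); ca,f=circR(W,rb,cc)
        print(" cap",z,len(W),cf,ca,np.median(abs(f)),"off",ca-cr,np.hypot(*(ca-cr)))
    for x in (.5,): print("camera",P[1],"axis",P[0][:,2])
E
```

```text
small 51 crown free (array([ 591.55752256, -127.51100863,   44.92704564]), np.float64(0.11192271341548121))
 crown fixed [ 593.47731786 -124.91789131] 0.3531091357046847
 cap 104 120 [ 581.11818882 -147.74930036   46.50867784] [ 581.11819254 -147.7524413 ] 0.11511345047680166 off [-12.35912532 -22.83454999] 25.96468085382141
 cap 107 120 [ 581.3616989  -147.61583303   46.13832678] [ 581.55912158 -147.18376166] 0.19752482493686685 off [-11.91819628 -22.26587035] 25.254947733708796
 cap 109 120 [ 581.50444001 -147.54683888   45.86302435] [ 581.85787144 -146.80398185] 0.27030132766222437 off [-11.61944642 -21.88609054] 24.779275498773835
camera [ 606.44186271 -138.20559638  459.089904  ] axis [-0.26718364 -0.03341598 -0.96306608]
big 74 crown free (array([546.20154823, 191.26689721,  53.68266439]), np.float64(0.371434318007104))
 crown fixed [547.06519188 191.48454887] 0.35027827047488813
 cap 104 120 [523.1764754  185.31366031  58.09298284] [523.06973304 185.28913148] 0.2105893776004919 off [-23.99545884  -6.19541739] 24.782357461251834
 cap 107 120 [523.47534037 185.33576789  57.60611082] [523.96923452 185.41388283] 0.2865836384639806 off [-23.09595736  -6.07066604] 23.880457122203982
 cap 109 120 [523.67048795 185.41083435  57.26987293] [524.59153034 185.56438048] 0.47678422268784004 off [-22.47366154  -5.92016839] 23.240349755972
camera [557.1178346  191.39698077 459.14155816] axis [-0.26709002 -0.03339904 -0.96309264]
```

```bash
cat >> m.py <<'E'
SEAT={"small":np.array([591.1,-127.8]),"big":np.array([545.4,189.3])}
CAP={"small":np.array([581.1,-147.7]),"big":np.array([523.1,185.3])}
RB={"small":46.5,"big":58.}
def plan(n,cap=None):
    c=CAP[n] if cap is None else cap
    d=SEAT[n]-c;L=np.linalg.norm(d);d/=L
    return d,L,orient(np.arctan2(d[1],d[0])+np.pi)
E
python3 - <<'E'
from bench import robot,planner
from m import *
for n in ("big","small"):
    d,L,o=plan(n); h=RB[n]+10
    for p,z in [(CAP[n]-d*(h+15),230),(CAP[n]-d*(h+15),96),(SEAT[n]-d*h,96)]:
        print(n,np.rad2deg(np.arctan2(d[1],d[0])),L,p,z,planner.inverse_kinematics(np.r_[p,z],o))
E
```

```text
big 10.169128334490695 22.65590430770747 [441.40385692 170.6459833 ] 230 [-1.59154297e-04  1.91263850e-01 -4.88399648e-01  1.97882637e+00
  1.06476166e-01  9.96006224e-01 -1.93232536e+00]
big 10.169128334490695 22.65590430770747 [441.40385692 170.6459833 ] 96 [-0.07113341  0.39112967 -0.43418213  2.09720424  0.2509657   0.70204468
 -2.06272443]
big 10.169128334490695 22.65590430770747 [478.46822012 177.29429957] 96 [-0.07366601  0.44294999 -0.42133558  2.01320092  0.26377566  0.73733354
 -2.04904082]
small 63.319897211468074 22.27128195681604 [ 548.99587589 -211.58720698] 230 [ 0.55880999  0.37375412 -0.31564057  1.72675237  0.1301747   1.06161252
 -0.26571064]
small 63.319897211468074 22.27128195681604 [ 548.99587589 -211.58720698] 96 [ 0.55674304  0.53806363 -0.32013545  1.83106828  0.22501009  0.8078763
 -0.34313748]
small 63.319897211468074 22.27128195681604 [ 565.73100682 -178.28429642] 96 [ 0.5066943   0.54775845 -0.3378559   1.81817487  0.23934242  0.81562273
 -0.41607042]
```

Run:
```python
from bench import robot,viewer
from m import *
import pickle
n="big"; d,L,o=plan(n); h=RB[n]+10
p0=CAP[n]-d*(h+15)
robot.reach(np.r_[p0,230],o)
f=robot.servo_line(np.r_[p0,96],speed=120,f_stop=15); print("down",f,robot.current_eef_pos(),robot.current_ft_force())
f=robot.servo_line(np.r_[CAP[n]-d*(h+4),96],speed=50,f_stop=8); print(f,robot.current_eef_pos(),robot.current_ft_force())
f=robot.servo_line(np.r_[SEAT[n]-d*(h+9),96],speed=25,f_stop=8); print(f,robot.current_eef_pos(),robot.current_ft_force())
e,r=robot.current_eef_pos(),robot.current_tcp_rot();s=viewer.snapshot("wrist")
pickle.dump((s,e,r),open("b2.pkl","wb"));cv2.imwrite("pics/b2.png",s["pixels"]);print(robot.current_time_s())
```

```text
down False [441.93576947 170.94035644  96.61397303] [-0.32054275 -0.82336031 -0.15167033]
False [452.75021026 172.68587984  96.18562777] [ 0.52530375 -0.09835067 -0.35453673]
False [469.65620794 175.73907462  96.03585914] [-2.16672877 -0.26101979  1.5011419 ]
8.1917
```

View pics/b2.png

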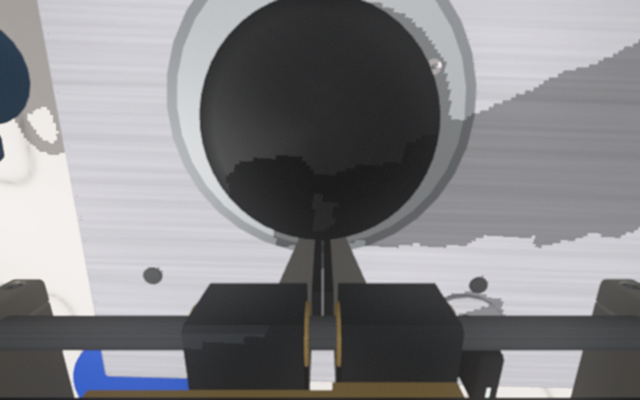

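In this view the cap is at (320,117), centred on the ring, and the fingertip touches it at (322,238) with about 2 N. I'll keep pushing.

Run:
```python
from bench import robot,viewer
from m import *
import pickle
n="big"; d,L,o=plan(n); h=RB[n]+10
for k in (4,2,1,0,-1,-2,-3):
    f=robot.servo_line(np.r_[SEAT[n]-d*(h+k),96],speed=20,f_stop=8)
    F=robot.current_ft_force(); print(k,f,robot.current_eef_pos(),F)
    if f or -F[0]>7: break
    s=viewer.snapshot("wrist"); cv2.imwrite(f"pics/b3_{k}.png",s["pixels"])
robot.servo_line(np.r_[robot.current_eef_pos()[:2]-d*25,96],speed=80)
robot.servo_line(np.r_[robot.current_eef_pos()[:2]-d*10,290],speed=200)
robot.wait(.1)
e,r=robot.current_eef_pos(),robot.current_tcp_rot();s=viewer.snapshot("wrist")
pickle.dump((s,e,r),open("b4.pkl","wb"));cv2.imwrite("pics/b4.png",s["pixels"]);print(robot.current_time_s())
t=viewer.snapshot("side");cv2.imwrite("pics/b4s.png",cv2.resize(t["pixels"][170:290,210:350],None,fx=4,fy=4,interpolation=cv2.INTER_CUBIC))
```

```text
4 False [475.52925231 176.77796842  96.09850322] [-0.06959322 -0.23544941 -0.182859  ]
2 False [476.85538719 177.03671108  96.05139957] [-0.32388902 -0.04359985  0.0492018 ]
1 False [476.9565009  177.02203629  95.9587696 ] [-3.31981762 -0.53894993  2.27382184]
0 False [477.76385698 177.16625809  95.8899825 ] [-5.72628092 -0.85755761  2.85392565]
-1 False [478.37186671 177.25224488  95.89322618] [-5.85127911 -0.60604236  5.04264997]
-2 False [478.44194599 177.26388055  95.8060875 ] [-7.52463483 -1.46487891  7.41950796]
11.8583
```

View pics/b4.png

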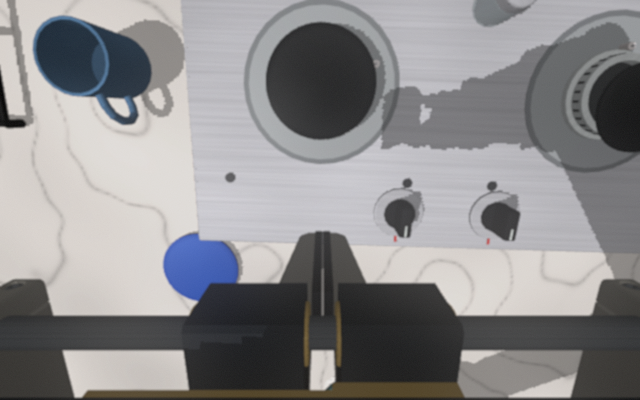

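View pics/b4s.png

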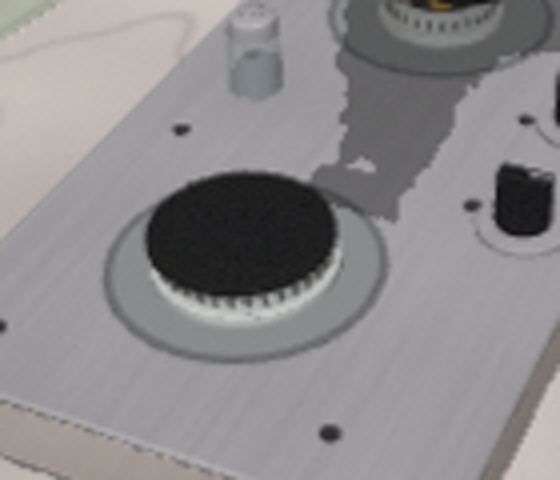

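The big cap looks seated: the wrist view has it at (321,81), concentric with the ring, and the push force rose as it met the wall. I'll measure that, then do the small one the same way.

```bash
cat >> m.py <<'E'
def check(s,e,r,n):
    P=pose(s,e,r);c=SEAT[n]
    rg=ring(s,P,c);rg=ring(s,P,rg[0][:2],75,rg[0][2]-12,rg[0][2]+12)[0]
    A=np.linspace(0,2*np.pi,180,endpoint=False)
    for z in (99,104):
        W=edge(s,P,c,z,RB[n]-8,RB[n]+8,1,A,15);cf,er=circ(W)
        print(n,"ring",rg,"z",z,len(W),"cap",cf,er,"off",cf[:2]-rg[:2],np.hypot(*(cf[:2]-rg[:2])))
E
python3 - <<'E'
from m import *
import pickle
check(*pickle.load(open("b4.pkl","rb")),"big")
E
python3 - <<'E'
from bench import robot,viewer
from m import *
import pickle
n="small"; d,L,o=plan(n); h=RB[n]+10
p0=CAP[n]-d*(h+15)
robot.reach(np.r_[p0,230],o)
f=robot.servo_line(np.r_[p0,96],speed=120,f_stop=15); print("down",f,robot.current_eef_pos(),robot.current_ft_force())
f=robot.servo_line(np.r_[CAP[n]-d*(h+4),96],speed=50,f_stop=8); print(f,robot.current_eef_pos(),robot.current_ft_force())
f=robot.servo_line(np.r_[SEAT[n]-d*(h+9),96],speed=25,f_stop=8); print(f,robot.current_eef_pos(),robot.current_ft_force())
e,r=robot.current_eef_pos(),robot.current_tcp_rot();s=viewer.snapshot("wrist")
pickle.dump((s,e,r),open("s2.pkl","wb"));cv2.imwrite("pics/s2.png",s["pixels"]);print(robot.current_time_s())
E
```

```text
big ring [544.78105977 188.78515745  84.88729351] z 99 180 cap [546.19386476 189.76794485  58.13170681] 0.14909443337757367 off [1.41280499 0.9827874 ] 1.7210139514030218
big ring [544.78105977 188.78515745  84.88729351] z 104 180 cap [545.81479538 189.68134728  57.32784135] 0.12592444432714345 off [1.03373562 0.89618983] 1.3681248237889714
down False [ 549.59925135 -211.78068087   96.78079419] [0.08752257 0.02820409 0.30139317]
False [ 554.35208898 -201.10015244   96.27446756] [-0.62761007  0.89559691 -0.25164101]
False [ 561.85232582 -185.83469667   95.9407099 ] [-0.05596001 -0.09694127 -0.39735917]
15.9167
```

View pics/s2.png

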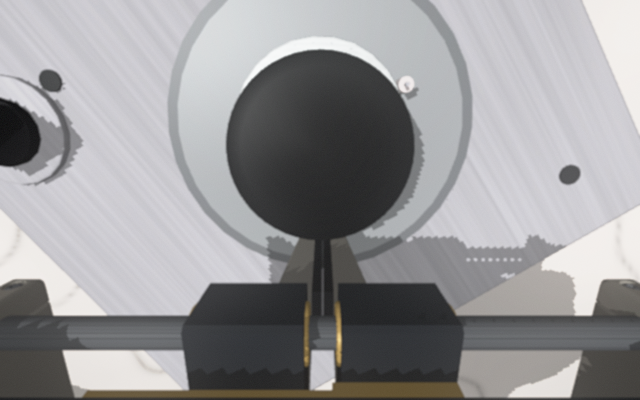

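For the big cap, the brim radius fits 58.1 mm at z=99, the seated height, and its offset is under 2 mm. The small cap is at (321,145), lined up with the ring at (319,112), so I'll continue the push.

Run:
```python
from bench import robot,viewer
from m import *
import pickle
n="small"; d,L,o=plan(n); h=RB[n]+10
for k in (4,2,1,0,-1,-2,-3):
    f=robot.servo_line(np.r_[SEAT[n]-d*(h+k),96],speed=20,f_stop=8)
    F=robot.current_ft_force(); print(k,f,robot.current_eef_pos(),F)
    if f or -F[:2]@d>6.5: break
robot.servo_line(np.r_[robot.current_eef_pos()[:2]-d*25,96],speed=80)
robot.servo_line(np.r_[robot.current_eef_pos()[:2]-d*10,290],speed=200)
robot.wait(.1)
e,r=robot.current_eef_pos(),robot.current_tcp_rot();s=viewer.snapshot("wrist")
pickle.dump((s,e,r),open("s4.pkl","wb"));cv2.imwrite("pics/s4.png",s["pixels"]);print(robot.current_time_s())
check(s,e,r,n)
t=viewer.snapshot("side");cv2.imwrite("pics/s4s.png",cv2.resize(t["pixels"][130:310,180:400],None,fx=3.3,fy=3.3,interpolation=cv2.INTER_CUBIC))
t=viewer.snapshot("scene");cv2.imwrite("pics/s4c.png",t["pixels"])
```

```text
4 False [ 564.07185041 -181.51263624   95.98270724] [ 0.58499419 -0.5189595   0.80233921]
2 False [ 564.88832041 -179.93187532   96.0018798 ] [ 0.89564164 -0.76324796 -0.19370174]
1 False [ 565.29808773 -179.10319421   95.99416644] [ 0.21914582  0.09768762 -1.02205784]
0 False [ 565.66441847 -178.385473     95.96257556] [-0.31108387 -1.03886401 -0.69872726]
-1 False [ 566.22084614 -177.33440357   95.99971139] [-0.38889239 -0.55838638 -0.56453046]
-2 False [ 566.54243541 -176.68089999   95.98429528] [-0.72332425 -1.26112925 -0.24090083]
-3 False [ 566.60471635 -176.5683868    95.98732726] [-2.16222546 -4.55834941  1.37191947]
19.5667
small ring [ 590.94368676 -127.83178453   84.80238796] z 99 180 cap [ 591.81258251 -126.27823926   46.49217531] 0.11561328025252138 off [0.86889575 1.55354527] 1.7800232391013215
small ring [ 590.94368676 -127.83178453   84.80238796] z 104 180 cap [ 591.72280048 -126.4718538    45.85066095] 0.11580055238580655 off [0.77911372 1.35993072] 1.5673001483878133
```

View pics/s4.png

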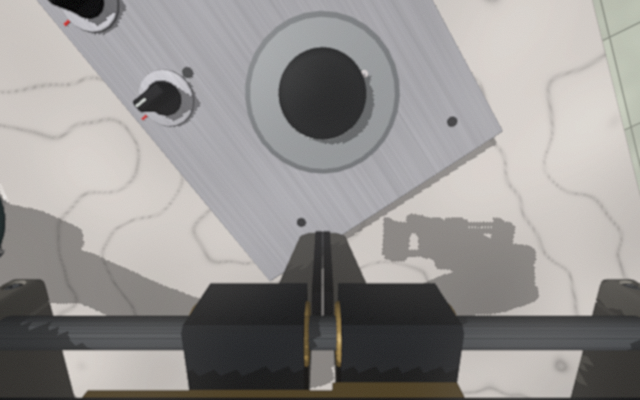

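View pics/s4s.png

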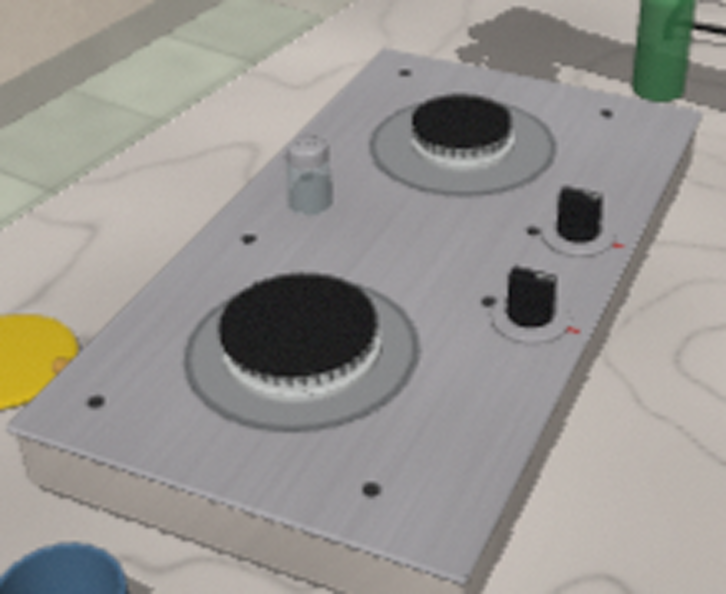

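View pics/s4c.png

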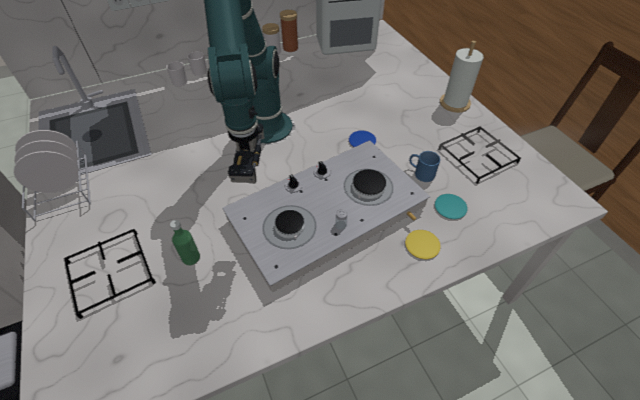

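Both caps look level and concentric: in the side crop the big one is at (298,325) and the small one at (462,125). Before handing in, I'll take one enlarged look at the brims and check that the bystanders haven't moved.

Run:
```python
from bench import viewer
from m import *
a=viewer.snapshot("side");b=viewer.snapshot("scene")
f=lambda im,u,v:cv2.resize(im[v-25:v+25,u-40:u+40],(390,244),interpolation=cv2.INTER_CUBIC)
A=np.vstack([np.hstack([f(a["pixels"],271,233),f(a["pixels"],320,170)]),np.hstack([f(b["pixels"],369,184),f(b["pixels"],290,224)])])
cv2.imwrite("pics/fin.png",A)
for n,x in [("side",a),("scene",b)]:
    P=pose(x)
    for k in SEAT:
        for z in (106,111):
            c=SEAT[k]; W=edge(x,P,c,z-3.5,RB[k]-12,RB[k]+12,1,np.linspace(0,6.28,120),25); print(n,k,z,circ(W))
o=cv2.imread("pics/scene0.png");dif=cv2.absdiff(o,b["pixels"]).max(2)
for nm,(x0,y0,x1,y1) in dict(bottle=(165,220,200,268),shaker=(328,208,348,236),mug=(408,148,440,184),knobs=(284,158,332,196),yellow=(403,228,442,262),blue=(347,128,378,146)).items(): print(nm,(dif[y0:y1,x0:x1]>40).sum())
```

```text
side small 106 (array([645.25806506, -90.06805502,  20.17528286]), np.float64(0.38609334221079017))
side small 111 (array([632.23110941, -86.98963437,  10.72598036]), np.float64(0.28044687499773246))
side big 106 (array([540.81882466, 195.24830332,  57.70325449]), np.float64(0.9575464105078453))
side big 111 (array([537.42235436, 199.44484644,  57.30574527]), np.float64(0.964403995883675))h.py:21: RuntimeWarning: Mean of empty slice.
  r=least_squares(f,[*w.mean(0),60],loss="soft_l1",f_scale=1.0).x
  ret = ret.dtype.type(ret / rcount)
Traceback (most recent call last):
  File "h.py", line 21, in circ
    r=least_squares(f,[*w.mean(0),60],loss="soft_l1",f_scale=1.0).x
                      ^^^^^^^^^^^^^^^
TypeError: Value after * must be an iterable, not numpy.float64
```

View pics/fin.png

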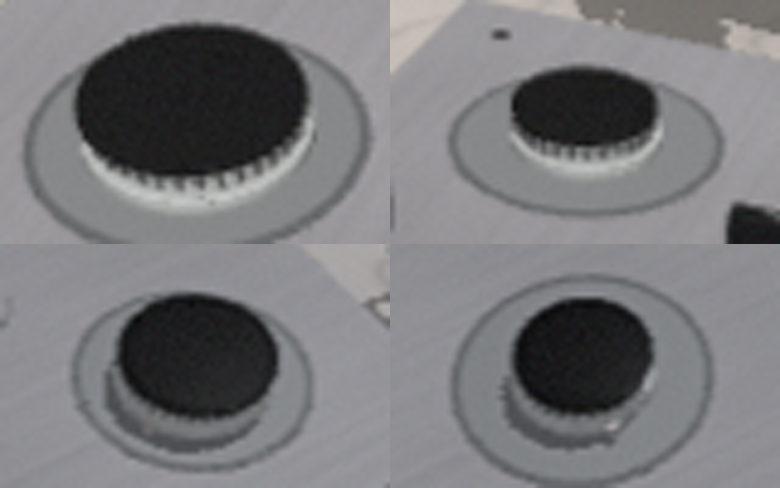

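Both caps lie level on their crowns from both sides, with the crown band even below each brim. My fixed-camera edge fit failed on the small cap because the edges were too weak. The wrist fits and this picture do agree. The bystander check didn't get to run, so I'll run it and hand in.

Run:
```python
from bench import job,robot
from m import *
for n,boxes in [("scene",dict(bottle=(165,220,200,268),shaker=(328,208,348,236),mug=(408,148,440,184),knobs=(284,158,332,196)))]:
    o=cv2.imread("pics/scene0.png");b=cv2.imread("pics/s4c.png");dif=cv2.absdiff(o,b).max(2)
    for nm,(x0,y0,x1,y1) in boxes.items(): print(nm,(dif[y0:y1,x0:x1]>40).sum(),(x1-x0)*(y1-y0))
print(robot.current_eef_pos(),robot.current_time_s())
job.close_job()
```

```text
bottle 574 1680
shaker 0 560
mug 0 1152
knobs 0 1824
[ 550.73034409 -207.96112871  289.44972981] 19.7667
the job is handed in; nothing more can be done
```

I nudged both caps into their seats with the closed fingertips and handed the job in at about 19.8 s of the 45 s. The gripper was clear of everything, about 290 mm up.

- **Caps:** In the wrist views, each brim's measured radius at seated height was right: 58.1 mm for the big cap and 46.5 mm for the small one. Each sits 1.4–1.8 mm off its burner's centre in the push direction, about the clearance to the mouth's wall. The "side" and "scene" pictures show both lying level. The sideways force I read never went above about 8 N.
- **Bystanders:** The shaker, mug and knobs showed no pixel change in the "scene" view. The bottle's patch did change (574 of 1680 pixels). I put that down to the arm's shadow, because the arm stayed far from the bottle and it appears in the same place, around (183,245). I did not check that further.
- **Check that failed:** An extra brim fit from the fixed cameras gave a fit only on the big cap in the "side" view. It was meaningless on the small one and stopped with an error in the "scene" view, so I did not use it. The seating result rests on the wrist fits and the pictures.

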